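# Boiled egg held over its egg cup with tongs

### The job

Breakfast is ready: stand the toppled blue egg cup upright on the counter and let go of it. Then, since the egg is hot, use the tongs (not the fingers) to lift the brown egg gently out of the egg cooker, and hold it still a few centimetres above the egg cup, centred over it and clear of it, so that I can check the shell for cracks. Finish while still holding it there with the tongs; leave the white egg, salt, pepper and lid where they are.

Things in the scene. Friction and masses are not known exactly. Their poses are not given: they have to be found in the camera images.
- egg_cup: Blue ceramic egg cup with a white band near its foot: a straight round cup 48 mm across and 58 mm tall, 110 g; hollow 40 mm across and 28 mm deep. Origin: centre of its foot. z runs from foot to mouth. It starts lying on its side on the counter (z level, origin 24 mm above the counter), mouth roughly to the robot's left.
- brown_egg: Brown boiled egg, hard shell, 44 mm across and 58 mm tall, about 60 g, standing on end in a ring seat of the cooker's rack. Origin: its middle; z is its long axis. The seat's rim is 16 mm below the middle at the start, so the upper three quarters of the egg stand free. The shell takes the tongs' squeeze at up to about 40 N of gripper force.
- white_egg: White egg of the same size and shape in the rack's seat facing it across the middle, 100 mm from the brown one, middle to middle; it stays there.
- cooker: Egg cooker, fixed: round white base 168 mm across, its top 50 mm above the counter, with a rack of seven ring seats whose rims are 66 mm above the counter. Origin: centre of its underside; z up; front with the black switch at -x. The eggs stand in the seats 50 mm to its +y and -y (which egg is where varies); the other seats are empty.
- tongs: Sprung bow tongs, steel with flat black hand grips, 235 mm long, 90 g, lying flat, arms side by side. Origin: on the underside, midway between the grips, at the balance point. x points to the mouth, y to the left arm, z up. Arms 20 mm high (z 0 to 20 mm); grips x -35 to 35 mm, 63 mm over both when open, 44 mm on an egg. They close evenly from 3.5 N of squeeze, 6.5 N at the egg.
- tongs_mouth (a point): Midway between the scoop-shaped ends of the tongs, 105 mm ahead of the tongs' origin, 10 mm above the underside. The scoops are 20 mm high, 33 mm long (x 88 to 122 mm), 6 mm deep, and take an egg at its waist. Between them: 83 mm fully open, 45 mm on an egg; the gap closes about 2.1 mm for each mm at the grips.
- salt: Salt shaker, white with a steel cap, 40 mm across, 73 mm tall. Origin: centre of its underside. Stays where it is.
- pepper: Pepper shaker, dark with a steel cap, same size and origin. Stays where it is.
- cooker_lid: Clear dome lid of the cooker with a grey knob, rim down on the counter, 158 mm across, 91 mm tall. Origin: centre of its underside. Stays where it is.
Not all that is in view belongs to the job. Several things have the shape of the tongs; the one meant has the colours described above.

How it is judged:
By the outcome, as a careful person would: the job done as asked, in the order asked, and still so for the second after the job is handed in, while the arm keeps its last pose, push and grip.
It also fails if it takes over 67 s, if anything falls off the work surface, if the arm or the gripper's body presses on something with over 40 N, if the wrist force passes 120 N, or if a joint passes its speed limit or range.

### The arm

A 6-joint arm with a two-finger parallel gripper is mounted at the origin on the work surface. World frame = base frame: x ahead of the robot, y to its left, z up, the work surface at z = 0. Lengths are in mm, angles in degrees, forces in N, time in s.
With the tool pointing down it reaches from about 350 to 850 mm from the base axis. Payload 8.1 kg.
Tool frame: the origin (TCP) lies midway between the tips of the shut fingers; the grasp point (between the pads) lies 19 mm behind it; z points along the fingers, y is the direction in which the jaws open and shut (so a half turn about z gives the same grasp; the last joint's range is limited). The gripper opens to 85 mm and grips with 20 to 120 N. Pads are 22 mm wide; open, the fingers measure 114 mm over their backs; the gripper's body (76 mm by 85 mm) begins 54 mm behind the grasp point. The pads swing forward as they close: fully open they stand 13 mm farther back than shut.
Start: joints at [70.68, 7.471, 85.268, -0, 87.261, -4.893], TCP at [149.466, 581.09, 231.292] pointing down, gripper open.
Joint ranges: [-169.43, 169.43], [-51.17, 129.36], [1.28, 143.12], [-76.62, 256.62], [0, 156.53], [-152.29, 152.29]. Speed limits (degrees/s): [136.94, 136.94, 159.86, 180, 180, 180].

### API

Orientations are given as [roll, pitch, yaw] about the fixed x, y, z axes, in that order (R = Rz(yaw) Ry(pitch) Rx(roll)).
In Python, from bench import telemetry, snapshot, camera_params, job gives the robot as it stands. The module is installed in compiled form; this text tells all that it offers.
- The arm moves only by the shell command python3 -m jog 'ROWS' [FORCE]. ROWS is JSON, a list that holds one entry, the list of rows, each a list of 7 numbers: the shift along the tool's x, y, z in units of 50 mm (1.0 is 50 mm), then the turn, a rotation vector about the tool's x, y, z in units of 2 pi rad (1.0 is 2 pi rad), then the opening, from 0 (shut) to 1 (fully open). In form: [[[dx, dy, dz, rx, ry, rz, claw], ...]]. A call has 1 to 12 rows; each row shifts and turns the commanded pose from where the row before left it, along the tool's axes as they then stand; what a row does not reach is not made up. A row lasts 1/8 s, in which the tool goes at most 62.5 mm and 10.7 degrees, less where a joint would pass 70% of its speed; a pose out of reach is approached as far as the arm can. A call with a number of a shift or a turn outside -1 to 1 is refused whole. A call with a gripper value outside its range is refused whole. The fingers move at their own pace and stop on an object; FORCE is the grip in N (left out, the last holds). Time passes only in rows, so rows that do not move let the fingers close. It gives the time, the measured TCP pose, the force and the opening at its end, in the units of the state.
- telemetry.sense(): the state, without advancing time (a new reading comes with each control period).
- snapshot(name): name is "scene" or "top"; returns (picture, depth): 420x560x3 uint8, red, green, blue; 420x560 float32, mm along the optical axis (not along the pixel's ray), 0 where there is no reading.
- camera_params(name): a dict with "K" (3x3 intrinsics, pixels), "extrinsics" (4x4, takes a point from camera to world coordinates). Camera axes: x right, y down, z forward; pixel columns grow to the right and rows downward; lengths in mm; the calibration is good to about 2 mm. A picture is of the moment at which its call begins. camera_params takes no time and is no camera call.
- job.hand_in(): hands the job in, once; it reports no verdict.
The state is a dict: "time": time; "joint_pos": joint angles; "qd": joint speeds; "joint_efforts": joint torques, N m; "tool_pos": TCP position; "tcp_rot": TCP orientation; "ft_force": force on the tool from outside, world axes, zero at the start; "wrist_torque": the same for the moment, N m; "finger_gap": finger opening in mm.
Only numpy, scipy, OpenCV 4.12 (cv2) and the standard library are available. Lean on these libraries where they do the work, as an engineer would, in place of code of your own. Each camera call takes 0.05 s, during which the arm holds its last target. There are 200 camera calls.

## Working session

There is one attempt and no reset: what is moved stays moved. The work goes in short steps, Python scripts to look and compute and a shell command to move; the robot and the scene stay as the last step left them, time stands still between calls to the robot, and variables do not carry over. Pictures are saved under pics/ and viewed, about 8 in all and at most 12, crops included, and the job is handed in when it is done.

```bash
mkdir -p pics; python3 - <<'E'
from bench import telemetry,snapshot,camera_params
import cv2,numpy as np
for n in("scene","top"):
    p,d=snapshot(n); np.savez(f"{n}0.npz",p=p,d=d); cv2.imwrite(f"pics/{n}0.png",p[:,:,::-1])
    c=camera_params(n); print(n,np.round(c["K"],1).tolist(),np.round(c["extrinsics"],3).tolist())
s=telemetry.sense();print(s)
E
```

```text
scene [[431.8, 0.0, 279.5], [0.0, 431.8, 211.6], [0.0, 0.0, 1.0]] [[-0.085, 0.634, -0.769, 1465.77], [0.996, 0.062, -0.059, 39.125], [0.01, -0.771, -0.637, 895.323], [0.0, 0.0, 0.0, 1.0]]
top [[380.0, 0.0, 280.7], [0.0, 380.0, 208.9], [0.0, 0.0, 1.0]] [[-0.011, -0.983, 0.181, 323.624], [-1.0, 0.006, -0.031, -9.372], [0.029, -0.181, -0.983, 931.342], [0.0, 0.0, 0.0, 1.0]]
{'time': 0.1, 'joint_pos': array([ 7.06791092e+01,  7.51000520e+00,  8.53255081e+01, -1.25901050e-03,
        8.72618795e+01, -4.89249412e+00]), 'qd': array([ 0.08044827, -0.10935793, -0.18168847, -0.03990642, -0.09274983,
       -0.05109668]), 'joint_efforts': array([ 2.78691732e-04, -5.70949030e+01, -5.01942623e+01, -2.27112687e-04,
        8.15882406e-03, -1.25097245e-05]), 'tool_pos': array([149.31164027, 580.59400647, 230.33376708]), 'tcp_rot': array([-1.79902855e+02, -7.05339237e-03,  1.65571659e+02]), 'ft_force': array([ 0.03803902, -0.14503625, -0.25952824]), 'wrist_torque': array([-0.01004454, -0.02261263, -0.02841681]), 'finger_gap': 85.23391035796027}
```

View pics/top0.png

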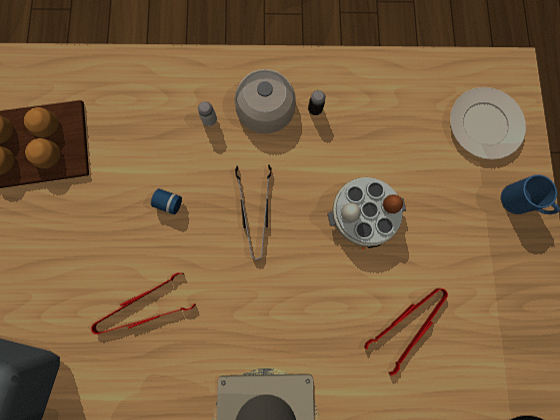

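View pics/scene0.png

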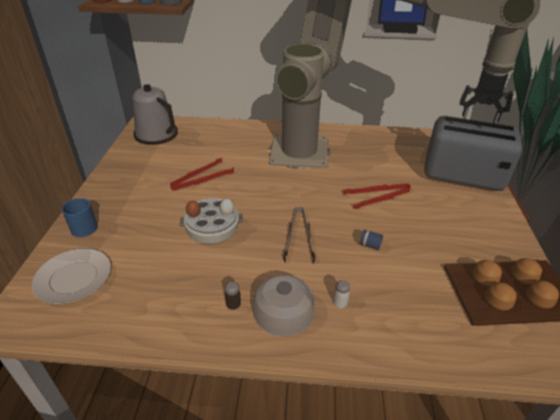

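Top view:
- The toppled cup is at (167,202), with its white band on the right. So the foot is to the right and the mouth to the left (+y).
- The brown egg is at (393,204), the white egg at (351,212), and the cooker centre at (369,211).
- The tongs candidates are red at (145,303), red at (405,332), and steel with black grips at (253,212). The last fits the description. Its mouth points up the image (+x).

I'll measure these and confirm the tongs in a crop.

```bash
cat > h.py <<'E'
import numpy as np,cv2
from bench import telemetry,snapshot,camera_params
def ray(n,uv,z):
    c=camera_params(n);E=c["extrinsics"];uv=np.atleast_2d(uv).astype(float)
    d=np.c_[uv,np.ones(len(uv))]@np.linalg.inv(c["K"]).T@E[:3,:3].T
    return E[:3,3]+d*((z-E[2,3])/d[:,2])[:,None]
def blob(m,roi):
    u0,v0,u1,v1=roi;k=np.zeros(m.shape,bool);k[v0:v1,u0:u1]=m[v0:v1,u0:u1]
    n,l,s,c=cv2.connectedComponentsWithStats(k.astype(np.uint8));i=1+np.argmax(s[1:,4]);v,u=np.nonzero(l==i)
    return np.c_[u,v]
def hsv(p): return [x.astype(int) for x in cv2.split(cv2.cvtColor(p,cv2.COLOR_RGB2HSV))]
E
python3 - <<'E'
from h import *
f=np.load("top0.npz");p,d=f["p"],f["d"];h,s,v=hsv(p)
sc=np.load("scene0.npz");P,D=sc["p"],sc["d"];H,S,V=hsv(P)
# cup: blue + band via minAreaRect
for n,(h_,s_,v_,r) in {"top":(h,s,v,(140,180,195,225)),"scene":(H,S,V,(350,222,395,258))}.items():
    b=blob((h_>95)&(h_<125)&(s_>90),r)
    print(n,"blue",len(b),b.mean(0),cv2.minAreaRect(b.astype(np.float32)),ray(n,[b.mean(0)],32)[0].round(1))
    w=blob((s_<60)&(v_>120),r); print(" band",len(w),w.mean(0),ray(n,[w.mean(0)],32)[0].round(1))
# eggs
b=blob((h<14)&(s>120),(375,185,410,225));print("brown",len(b),b.mean(0),np.ptp(b,axis=0),ray("top",[b.mean(0)],90))
B=blob((H<14)&(S>110)&(V<220),(180,195,203,220));print("brown sc",len(B),B.mean(0),np.ptp(B,axis=0),ray("scene",[B.mean(0)],88))
# tongs by depth height
c=camera_params("top")
uu,vv=np.meshgrid(np.arange(560),np.arange(420));x=np.c_[uu.ravel(),vv.ravel(),np.ones(uu.size)]@np.linalg.inv(c["K"]).T*d.reshape(-1,1)
W=(x@c["extrinsics"][:3,:3].T+c["extrinsics"][:3,3]).reshape(420,560,3)
def st(name,m):
    q=W[m];print(name,len(q),"min",q.min(0).round(),"max",q.max(0).round(),"mean",q.mean(0).round(1))
roi=(slice(155,275),slice(228,280));m=np.zeros(d.shape,bool);m[roi]=(W[roi][...,2]>11)&(W[roi][...,2]<40);st("tongs",m)
q=W[m]
for a in range(400,660,20):
    k=q[(q[:,0]>=a)&(q[:,0]<a+20)]
    if len(k): 
        y=np.sort(k[:,1]);mid=(y[0]+y[-1])/2;print(a,len(k),"L",y[y>mid].mean().round(1),"R",y[y<=mid].mean().round(1),"z",k[:,2].mean().round(1),"span",y[0].round(),y[-1].round())
m=np.zeros(d.shape,bool);m[180:225,145:190]=W[180:225,145:190,2]>12;st("cup",m);q=W[m];print(np.linalg.eigh(np.cov(q[:,:2].T)))
m=np.zeros(d.shape,bool);m[185:225,378:410]=W[185:225,378:410,2]>85;st("brown",m)
m=np.zeros(d.shape,bool);m[195:225,335:368]=W[195:225,335:368,2]>85;st("white",m)
m=np.zeros(d.shape,bool);m[165:255,325:412]=(W[165:255,325:412,2]>40);st("cooker",m)
a=cv2.resize(p[155:275,140:290,::-1],None,fx=4,fy=4,interpolation=cv2.INTER_CUBIC);cv2.imwrite("pics/crop1.png",a)
E
```

```text
top blue 287 [160.37630662 199.09059233] ((160.3150634765625, 198.99314880371094), (16.5028018951416, 18.72658348083496), 20.556047439575195) [514.7 250.4  32. ]
 band 34 [169.67647059 200.17647059] [512.  228.2  32. ]Traceback (most recent call last):
  File "<stdin>", line 6, in <module>
  File "h.py", line 9, in blob
    n,l,s,c=cv2.connectedComponentsWithStats(k.astype(np.uint8));i=1+np.argmax(s[1:,4]);v,u=np.nonzero(l==i)
                                                                     ~~~~~~~~~^^^^^^^^^
    return _wrapfunc(a, 'argmax', axis=axis, out=out, **kwds)
    return bound(*args, **kwds)
ValueError: attempt to get argmax of an empty sequence
```

```bash
python3 - <<'E'
from h import *
f=np.load("top0.npz");p,d=f["p"],f["d"];h,s,v=hsv(p)
c=camera_params("top")
uu,vv=np.meshgrid(np.arange(560),np.arange(420));x=np.c_[uu.ravel(),vv.ravel(),np.ones(uu.size)]@np.linalg.inv(c["K"]).T*d.reshape(-1,1)
W=(x@c["extrinsics"][:3,:3].T+c["extrinsics"][:3,3]).reshape(420,560,3)
def st(name,m):
    q=W[m];print(name,len(q),"min",q.min(0).round(),"max",q.max(0).round(),"mean",q.mean(0).round(1));return q
b=blob((h<14)&(s>120),(375,185,410,225));print("brown",b.mean(0),np.ptp(b,axis=0),ray("top",[b.mean(0)],90))
def reg(u0,v0,u1,v1,lo,hi=300):
    m=np.zeros(d.shape,bool);R=(slice(v0,v1),slice(u0,u1));m[R]=(W[R][...,2]>lo)&(W[R][...,2]<hi);return m
q=st("tongs",reg(228,155,280,275,11,40))
for a in range(360,660,20):
    k=q[(q[:,0]>=a)&(q[:,0]<a+20)]
    if len(k)>1: 
        y=np.sort(k[:,1]);mid=(y[0]+y[-1])/2;print(a,len(k),"L",y[y>mid].mean().round(1),"R",y[y<=mid].mean().round(1),"z",k[:,2].mean().round(1),"span",y[0].round(),y[-1].round())
m=reg(145,180,190,225,12);q=st("cup",m);print(np.linalg.eigh(np.cov(q[:,:2].T)))
v_,u_=np.nonzero(m);r=cv2.minAreaRect(q[:,:2].astype(np.float32));print("cuprect",r)
k=q[q[:,2]>42];print("ridge",k.min(0),k.max(0),k.mean(0),cv2.fitLine(k[:,:2].astype(np.float32),2,0,.01,.01).ravel(), "ztop",k[:,2].max())
for n,R in dict(brown=(378,185,410,225,95),white=(335,195,368,225,95),cooker=(325,165,412,255,40)).items(): st(n,reg(*R))
a=cv2.resize(p[155:275,140:290,::-1],None,fx=4,fy=4,interpolation=cv2.INTER_CUBIC);cv2.imwrite("pics/crop1.png",a)
E
```

```text
brown [392.55516014 203.48398577] [19 17] [[ 489.61243467 -291.05851704   90.        ]]
tongs 337 min [373. -13.  11.] max [605.  74.  23.] mean [486.   26.4  19.3]
360 12 L 28.6 R 16.5 z 19.6 span 12.0 31.0
380 21 L 35.4 R 9.3 z 19.1 span 8.0 36.0
400 18 L 38.9 R 7.6 z 20.1 span 8.0 41.0
420 20 L 42.3 R 5.6 z 18.8 span 5.0 44.0
440 42 L 49.2 R 0.1 z 19.1 span -5.0 54.0
460 53 L 52.4 R -1.5 z 19.3 span -5.0 56.0
480 47 L 54.6 R -2.3 z 19.5 span -5.0 59.0
500 35 L 57.0 R -3.2 z 19.5 span -5.0 59.0
520 19 L 59.8 R -3.6 z 18.8 span -5.0 61.0
540 16 L 62.9 R -5.1 z 19.7 span -5.0 64.0
560 26 L 66.9 R -7.4 z 19.0 span -10.0 72.0
580 19 L 73.1 R -12.1 z 18.8 span -13.0 74.0
600 9 L 70.0 R -9.8 z 18.3 span -13.0 72.0
cup 545 min [481. 204.  13.] max [542. 272.  51.] mean [509.6 235.8  40.7]
EighResult(eigenvalues=array([179.00264921, 331.71697982]), eigenvectors=array([[-0.94955983,  0.31358592],
       [ 0.31358592,  0.94955983]]))
cuprect ((512.017578125, 238.59165954589844), (59.04355239868164, 47.609954833984375), 69.14077758789062)
ridge [488.44488788 206.08838606  42.00367472] [534.30520094 269.05238947  51.17050806] [511.52020889 238.14354172  45.9926384 ] [3.2861617e-01 9.4446355e-01 5.1152020e+02 2.3814354e+02] ztop 51.170508057756024
brown 214 min [ 473. -311.   95.] max [ 511. -274.  111.] mean [ 490.3 -290.6  103.6]
white 223 min [ 454. -214.   95.] max [ 490. -176.  115.] mean [ 470.9 -193.3  103.8]
cooker 3816 min [ 399. -335.   40.] max [ 564. -150.  115.] mean [ 477.5 -238.1   65.2]
```

View pics/crop1.png

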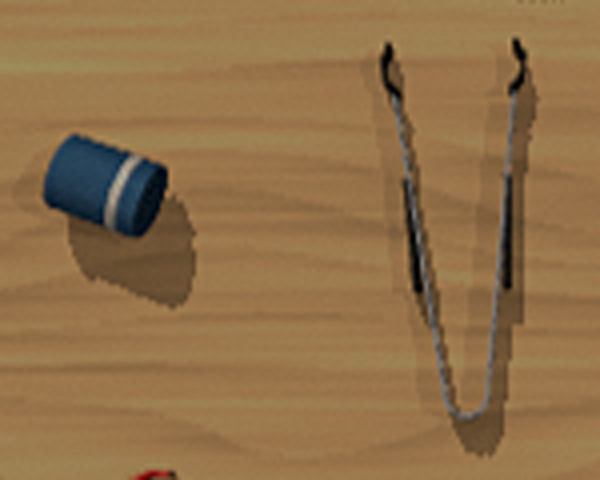

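The crop confirms the steel tongs: bow at crop (470,415), black grips, scoops at the top facing +x.

| Item | Measurement | Check |
|---|---|---|
| Cup | centre (512, 238), mouth direction about 70° | size 59×48 |
| Tongs | origin about (482, 26), yaw 2.4° | length about 235 |
| Brown egg | (490, -291) | 99 mm from the white egg |

Now I'll move above the cup.

```bash
cat >> h.py <<'E'
from scipy.spatial.transform import Rotation as R
def go(pos,rpy=None,grip=None):
    "print tool-axis shift and turn needed from the measured pose"
    s=telemetry.sense();r=R.from_euler("xyz",s["tcp_rot"],degrees=True)
    print("t",round(s["time"],2),"tcp",s["tool_pos"].round(1),"rpy",s["tcp_rot"].round(1),"j",s["joint_pos"].round(0),"F",s["ft_force"].round(1),"gap",round(s["finger_gap"],1))
    print("shift/50",(r.inv().apply(np.array(pos)-s["tool_pos"])/50).round(3))
    if rpy is not None: print("turn",((r.inv()*rpy).as_rotvec()/2/np.pi).round(4))
def frame(yang,tilt): # tool y at world angle yang, down, then tilt about tool y
    return R.from_euler("xyz",[180,0,yang+90],degrees=True)*R.from_euler("y",tilt,degrees=True)
E
python3 -m jog '[[[-0.7,-0.4,0,0,0,0,1],[-0.73,-0.4,0,0,0,0,1],[-0.73,-0.4,0,0,0,0,1],[-0.73,-0.4,0,0,0,0,1],[-0.73,-0.4,0,0,0,0,1],[-0.73,-0.4,0,0,0,0,1],[-0.73,-0.4,0,0,0,0,1],[-0.73,-0.4,0,0,0,0,1],[-0.73,-0.4,0,0,0,0,1],[-0.73,-0.4,0,0,0,0,1],[-0.73,-0.4,0,0,0,0,1],[-0.5,-0.3,0,0,0,0,1]]]' 40
python3 -m jog '[[[0,0,0,0,0,0.0265,1],[0,0,0,0,0,0.0265,1],[0,0,0,0,0,0.0265,1],[0,0,0,0,0,0.0265,1],[0,0,0,0,0,0.0265,1],[0,0,0,0,0,0.0265,1],[0,0,0,0,0,0.0265,1],[0,0,0,0,0,0.0265,1],[0,0,0,0,0,0.0265,1],[0,0,0,0,0,0.0265,1],[0,0,0,0,0,0,1],[0,0,0,0,0,0,1]]]' 40
python3 - <<'E'
from h import *
a=np.array([np.cos(np.radians(70)),np.sin(np.radians(70)),0])
r=frame(-20,-30);g=np.array([511.8,238.4,0])+6*a+[0,0,27]
print(r.as_matrix().round(2).tolist());d=r.apply([0,0,1])
t=g+22*d;print(t,t-100*d);go(t-100*d,r)
E
```

```text
time: 1.6
tool_pos: [503.4, 246.1, 230.8]
tcp_rot: [-180.0, -0.0, 165.5]
ft_force: [0.2, 0.1, 0.4]
finger_gap: 85.3
time: 3.1
tool_pos: [502.4, 247.6, 231.0]
tcp_rot: [-180.0, 0.0, 70.4]
ft_force: [0.7, -1.1, 0.1]
finger_gap: 85.0
[[0.3, 0.94, -0.17], [0.81, -0.34, -0.47], [-0.5, 0.0, -0.87]]
[510.08989928 233.7015369    7.94744112] [527.19090645 280.68616794  94.5499815 ]
t 3.1 tcp [502.4 247.6 231. ] rpy [-180.     0.    70.4] j [21.  1. 92. -0. 87. 41.] F [ 0.7 -1.1  0.1] gap 85.0
shift/50 [0.791 0.246 2.729]
turn [ 0.0002 -0.0833  0.0011]
```

```bash
python3 -m jog '[[[0.2,0.06,0.5,0,0,0,1],[0.2,0.06,0.7,0,0,0,1],[0.2,0.06,0.7,0,0,0,1],[0.2,0.066,0.5,0,0,0,1],[0,0,0.33,0,0,0,1],[0,0,0,0,-0.021,0.001,1],[0,0,0,0,-0.021,0,1],[0,0,0,0,-0.021,0,1],[0,0,0,0,-0.0205,0,1],[0,0,0,0,0,0,1]]]'
python3 - <<'E'
from h import *
a=np.array([np.cos(np.radians(70)),np.sin(np.radians(70)),0])
r=frame(-20,-30);go([510.1,233.7,8],r)
p,d=snapshot("top");cv2.imwrite("pics/top1.png",cv2.resize(p[150:260,110:240,::-1],None,fx=4,fy=4))
E
```

```text
time: 4.35
tool_pos: [526.4, 281.6, 91.6]
tcp_rot: [-179.8, 30.3, 70.1]
ft_force: [1.1, -0.1, 0.2]
finger_gap: 85.4
t 4.35 tcp [526.4 281.6  91.6] rpy [-179.8   30.3   70.1] j [ 34.  38.  68. -18. 100.  54.] F [ 1.1 -0.1  0.2] gap 85.4
shift/50 [-0.031  0.027  1.955]
turn [-0.0005  0.0008  0.0002]
```

View pics/top1.png

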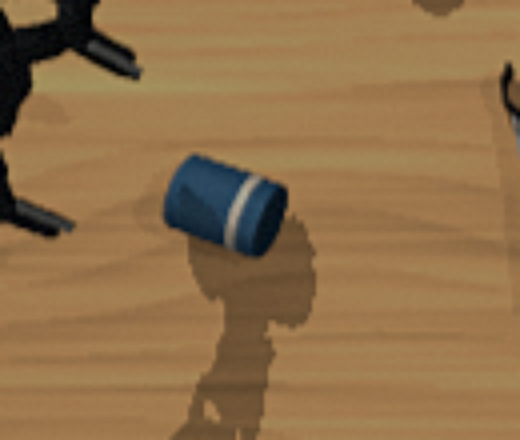

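The crop shows the fingers at (110,55) and (40,215), straddling the cup's axis with the cup at (225,205). They are aligned, so I'll slide in and grip.

```bash
python3 -m jog '[[[0,0.02,0.4,0,0,0,1],[0,0,0.5,0,0,0,1],[0,0,0.5,0,0,0,1],[0,0,0.35,0,0,0,1],[0,0,0.19,0,0,0,1],[0,0,0,0,0,0,0.55],[0,0,0,0,0,0,0.5],[0,0,0,0,0,0,0.5],[0,0,0,0,0,0,0.4],[0,0,0,0,0,0,0.4],[0,0,0,0,0,0,0.4],[0,0,0,0,0,0,0.4]]]' 40
python3 - <<'E'
from h import *
go([510.1,233.7,68],frame(-20,60))
E
```

```text
time: 5.9
tool_pos: [512.7, 235.9, 11.9]
tcp_rot: [179.9, 30.0, 69.8]
ft_force: [0.0, 2.2, 5.9]
finger_gap: 47.4
t 5.9 tcp [512.7 235.9  11.9] rpy [179.9  30.   69.8] j [ 31.  37.  77. -18.  90.  55.] F [0.  2.2 5.9] gap 47.4
shift/50 [-0.612 -0.031 -0.942]
turn [ 0.0004  0.2499 -0.0004]
```

```bash
python3 -m jog '[[[-0.15,0,-0.26,0,0,0,0.4],[-0.15,0,-0.26,0,0,0,0.4],[-0.15,0,-0.26,0,0,0,0.4],[-0.15,0,-0.26,0,0,0,0.4],[0,0,0,0,0.025,0,0.4],[0,0,0,0,0.025,0,0.4],[0,0,0,0,0.025,0,0.4],[0,0,0,0,0.025,0,0.4],[0,0,0,0,0.025,0,0.4],[0,0,0,0,0.025,0,0.4],[0,0,0,0,0.025,0,0.4],[0,0,0,0,0.025,0,0.4]]]' 40
python3 -m jog '[[[0,0,0,0,0.025,0,0.4],[0,0,0,0,0.025,0,0.4],[0,0,0,0,0,0,0.4],[0,0,0,0,0,0,0.4]]]' 40
python3 - <<'E'
from h import *
go([512,236,25],frame(-20,60))
for n,x in(("scene",(320,190,440,280)),):
    p,d=snapshot(n);u0,v0,u1,v1=x;cv2.imwrite(f"pics/{n}2.png",cv2.resize(p[v0:v1,u0:u1,::-1],None,fx=5,fy=5))
E
```

```text
time: 7.4
tool_pos: [512.8, 234.8, 72.8]
tcp_rot: [179.6, -42.3, 70.1]
ft_force: [-0.9, 1.1, -2.1]
finger_gap: 47.6
time: 7.9
tool_pos: [512.4, 235.0, 71.3]
tcp_rot: [179.9, -59.8, 69.9]
ft_force: [0.9, -0.5, -1.8]
finger_gap: 47.3
t 7.9 tcp [512.4 235.   71.3] rpy [179.9 -59.8  69.9] j [-16.   8. 126.  70.  67. -39.] F [ 0.9 -0.5 -1.8] gap 47.3
shift/50 [-0.792 -0.016  0.481]
turn [ 0.0005  0.0006 -0.0002]
```

View pics/scene2.png

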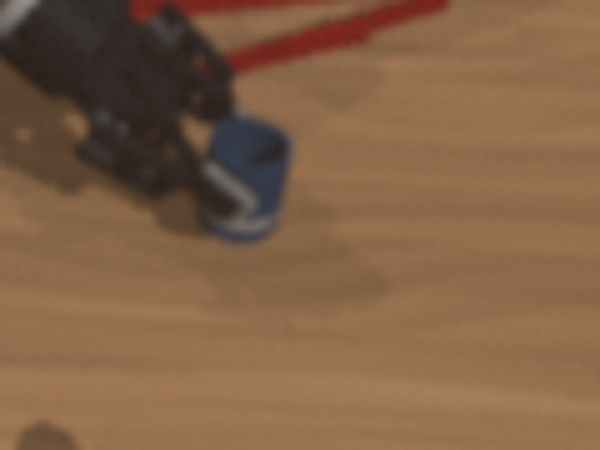

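The cup is held upright: its lean in the image matches the perspective there. The band is at the bottom at (245,230). Lowering it.

```bash
python3 -m jog '[[[-0.17,0,0.1,0,0,0,0.4],[-0.17,0,0.1,0,0,0,0.4],[-0.17,0,0.1,0,0,0,0.4],[-0.104,0,0.06,0,0,0,0.4],[0,0,0,0,0,0,0.4],[0,0,0,0,0,0,0.4]]]' 40
for i in 1 ; do python3 -m jog '[[[-0.035,0,0.02,0,0,0,0.4],[-0.035,0,0.02,0,0,0,0.4],[0,0,0,0,0,0,0.4]]]' 40;done
python3 - <<'E'
from h import *
p,d=snapshot("top");c=camera_params("top");h,s,v=hsv(p)
s=telemetry.sense();X=np.r_[s["tool_pos"],1];q=c["K"]@(np.linalg.inv(c["extrinsics"])@X)[:3];u,v=(q[:2]/q[2]).astype(int);print(u,v)
uu,vv=np.meshgrid(np.arange(560),np.arange(420));x=np.c_[uu.ravel(),vv.ravel(),np.ones(uu.size)]@np.linalg.inv(c["K"]).T*d.reshape(-1,1)
W=(x@c["extrinsics"][:3,:3].T+c["extrinsics"][:3,3]).reshape(420,560,3)
m=(abs(uu-u)<30)&(abs(vv-v)<30)&(h>95)&(h<125)&(p[...,2]>60)
q=W[m];print(len(q),q.min(0).round(),q.max(0).round(),np.percentile(q[:,2],[50,80,90,95]).round(1))
E
```

```text
time: 8.7
tool_pos: [512.1, 235.3, 35.4]
tcp_rot: [180.0, -59.9, 69.8]
ft_force: [0.2, 0.3, -0.6]
finger_gap: 47.3
time: 9.07
tool_pos: [511.9, 235.4, 31.2]
tcp_rot: [180.0, -59.9, 69.8]
ft_force: [0.8, 0.3, -0.8]
finger_gap: 47.2
166 200
169 [438. 178.  29.] [530. 248.  83.] [58.5 61.2 62.  63.2]
```

```bash
for i in 1 ; do python3 -m jog '[[[-0.026,0,0.015,0,0,0,0.4],[0,0,0,0,0,0,0.4]]]' 40;python3 -m jog '[[[-0.026,0,0.015,0,0,0,0.4],[0,0,0,0,0,0,0.4]]]' 40; python3 -m jog '[[[-0.017,0,0.01,0,0,0,0.4],[0,0,0,0,0,0,0.4]]]' 40; done | grep -E "tool|ft"
```

```text
tool_pos: [511.9, 235.4, 29.7]
ft_force: [-0.3, -0.0, -1.3]
tool_pos: [511.9, 235.4, 28.1]
ft_force: [0.3, 0.5, -0.4]
tool_pos: [512.0, 235.6, 27.9]
ft_force: [-2.7, -1.3, 5.3]
```

Contact at 5 N. Releasing and backing off along the tool axis.

```bash
python3 -m jog '[[[0,0,0,0,0,0,0.6],[0,0,0,0,0,0,0.7],[0,0,0,0,0,0,0.85],[0,0,0,0,0,0,1],[0,0,0,0,0,0,1],[0,0,-0.3,0,0,0,1],[0,0,-0.5,0,0,0,1],[0,0,-0.6,0,0,0,1],[0,0,-0.6,0,0,0,1],[0.2,0,-0.5,0,0,0,1],[0.3,0,-0.2,0,0,0,1],[0,0,0,0,0,0,1]]]' 40
python3 - <<'E'
from h import *
for n,x in(("scene",(250,170,400,280)),):
    p,d=snapshot(n);u0,v0,u1,v1=x;cv2.imwrite(f"pics/{n}3.png",cv2.resize(p[v0:v1,u0:u1,::-1],None,fx=5,fy=5))
p,d=snapshot("top");h,s,v=hsv(p);c=camera_params("top")
m=(h>95)&(h<125)&(s>90)
b=blob(m,(130,170,200,230));print("blue",len(b),b.mean(0),b.min(0),b.max(0))
uu=b;x=np.c_[b,np.ones(len(b))]@np.linalg.inv(c["K"]).T*d[b[:,1],b[:,0]][:,None]
W=x@c["extrinsics"][:3,:3].T+c["extrinsics"][:3,3]
k=W[W[:,2]>50];print("rim",len(k),k.min(0).round(1),k.max(0).round(1),cv2.minEnclosingCircle(k[:,:2].astype(np.float32)),np.percentile(W[:,2],95))
o=frame(-87.6,0);go([482,26.3,120],o)
E
```

```text
time: 11.38
tool_pos: [476.7, 136.1, 117.8]
tcp_rot: [179.6, -59.9, 70.1]
ft_force: [1.3, -0.7, 0.1]
finger_gap: 85.6
blue 375 [170.07466667 201.94933333] [159 192] [181 212]
rim 103 [323.6  -9.4  50.5] [527.4 246.6 931.3] ((422.7865295410156, 115.52641296386719), 159.47662353515625) 58.20121151838145
t 11.47 tcp [475.7 137.2 116.3] rpy [179.9 -59.9  69.9] j [-31.  -0. 128.  60.  80. -38.] F [ 0.1  0.2 -0.6] gap 85.8
shift/50 [-0.958  0.884 -1.8  ]
turn [-0.0973 -0.1462  0.1691]
```

View pics/scene3.png

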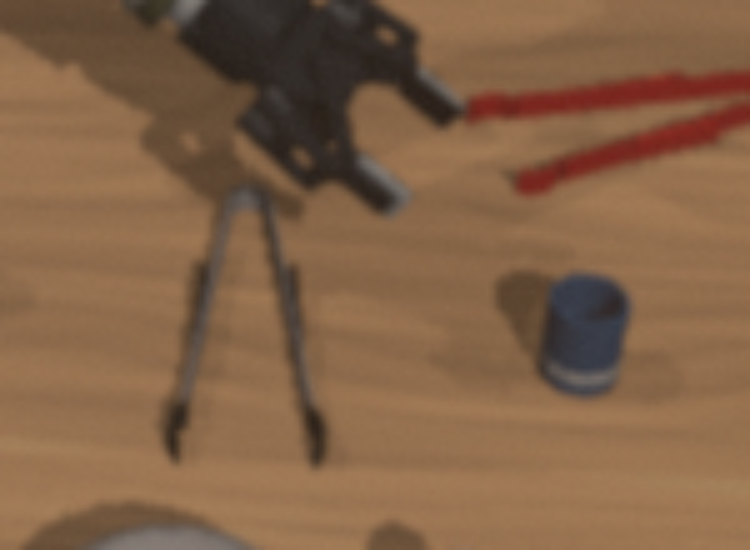

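The cup stands upright and free at (585,335) in the crop. Next: bring the tool vertical and turn it for the tongs.

```bash
python3 -m jog '[[[0.3,0,0,0,-0.028,0,1],[0.3,0,0,0,-0.028,0,1],[0,0,0,0,-0.028,0,1],[0,0,0,0,-0.028,0,1],[0,0,0,0,-0.028,0,1],[0,0,0,0,-0.0265,0,1],[0,0,0,0,0,0.027,1],[0,0,0,0,0,0.027,1],[0,0,0,0,0,0.027,1],[0,0,0,0,0,0.027,1],[0,0,0,0,0,0.027,1],[0,0,0,0,0,0.027,1]]]' 40
python3 -m jog '[[[0,0,0,0,0,0.026,1],[0,0,0,0,0,0,1]]]' 40
python3 - <<'E'
from h import *
o=frame(-87.6,0);go([482,26.3,90],o)
p,d=snapshot("top");h,s,v=hsv(p);c=camera_params("top")
b=blob((h>95)&(h<125)&(s>90),(130,170,200,230));dd=d[b[:,1],b[:,0]]
W=(np.c_[b,np.ones(len(b))]@np.linalg.inv(c["K"]).T*dd[:,None])@c["extrinsics"][:3,:3].T+c["extrinsics"][:3,3]
k=W[(W[:,2]>53)&(dd>0)];print("rim",len(k),k.min(0).round(1),k.max(0).round(1),cv2.minEnclosingCircle(k[:,:2].astype(np.float32)))
# ray check: outline top-edge ellipse of the blue blob at z=58
hu=cv2.convexHull(b.astype(np.int32)).reshape(-1,2);X=ray("top",hu,58);print("outline@58",X.min(0).round(1),X.max(0).round(1))
E
```

```text
time: 12.98
tool_pos: [480.8, 153.6, 139.3]
tcp_rot: [180.0, 0.2, 11.2]
ft_force: [0.5, 0.2, -0.3]
finger_gap: 85.5
time: 13.22
tool_pos: [481.0, 153.6, 139.6]
tcp_rot: [180.0, 0.1, 2.2]
ft_force: [-0.6, 0.3, 0.2]
finger_gap: 85.5
t 13.22 tcp [481.  153.6 139.6] rpy [1.8e+02 1.0e-01 2.2e+00] j [ 12.  -4. 106.  -0.  77. 100.] F [-0.6  0.3  0.2] gap 85.5
shift/50 [-0.077  2.543  0.993]
turn [ 0.0001  0.0003 -0.0004]
rim 16 [466.2 215.4 203.2] [467.4 225.8 238.7] ((466.8343200683594, 220.5860595703125), 5.192053318023682)
outline@58 [495.3 263.8  58. ] [504.9 278.   58. ]
```

```bash
python3 -m jog '[[[0,0.4,0,0,0,0,1],[0,0.5,0,0,0,0,1],[0,0.5,0.2,0,0,0,1],[0,0.5,0.3,0,0,0,1],[-0.04,0.4,0.3,0,0,0,1],[-0.037,0.243,0.2,0,0,0,1],[0,0,0,0,0,0,1],[0,0,0,0,0,0,1]]]' 40
python3 - <<'E'
from h import *
o=frame(-87.6,0);go([482,26.3,3],o)
p,d=snapshot("top");h,s,v=hsv(p);c=camera_params("top")
b=blob((h>95)&(h<125)&(s>90),(150,180,190,225));dd=d[b[:,1],b[:,0]]
W=(np.c_[b,np.ones(len(b))]@np.linalg.inv(c["K"]).T*dd[:,None])@c["extrinsics"][:3,:3].T+c["extrinsics"][:3,3]
k=W[(W[:,2]>53)&(dd>0)];print("rim",len(b),len(k),k.min(0).round(1),k.max(0).round(1),cv2.minEnclosingCircle(k[:,:2].astype(np.float32)))
print(b.min(0),b.max(0));cv2.imwrite("pics/top4.png",cv2.resize(p[150:280,140:300,::-1],None,fx=4,fy=4))
E
```

```text
time: 14.28
tool_pos: [483.1, 26.9, 91.5]
tcp_rot: [-180.0, -0.1, 2.2]
ft_force: [-0.3, -0.2, -0.3]
finger_gap: 85.1
t 14.28 tcp [483.1  26.9  91.5] rpy [-1.8e+02 -1.0e-01  2.2e+00] j [ -3.  -4. 112.   0.  72.  85.] F [-0.3 -0.2 -0.3] gap 85.1
shift/50 [-0.024  0.011  1.769]
turn [-0.     -0.0002 -0.0006]
rim 187 41 [483.7 219.4  53.1] [527.1 246.5  60.8] ((505.5580749511719, 226.54248046875), 21.97378921508789)
[159 192] [171 211]
```

View pics/top4.png

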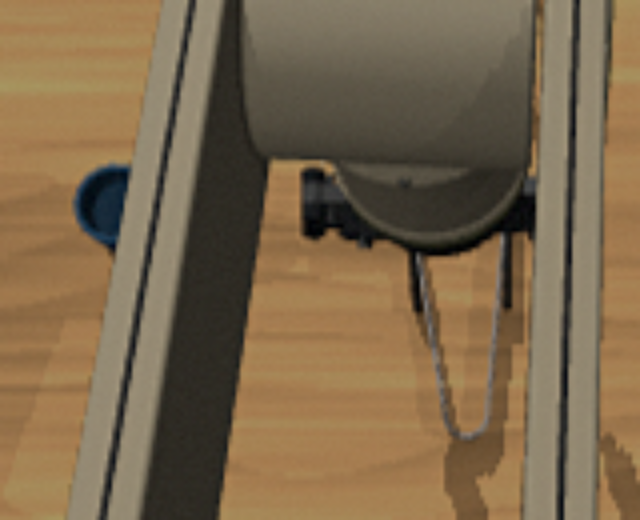

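The tongs are undisturbed below the gripper: grips at (418,285) and (507,275), bow at (470,437). The arm hides half the cup. Descending in steps.

```bash
python3 -m jog '[[[-0.024,0.01,0.4,0,0,0,1],[0,0,0.5,0,0,0,1],[0,0,0.4,0,0,0,1],[0,0,0.25,0,0,0,1],[0,0,0.15,0,0,0,1],[0,0,0.1,0,0,0,0.85],[0,0,0.05,0,0,0,0.78],[0,0,0,0,0,0,0.75]]]' 20
python3 -m jog '[[[0,0,0.04,0,0,0,0.72],[0,0,0,0,0,0,0.69],[0,0,0,0,0,0,0.66],[0,0,0,0,0,0,0.66],[0,0,0,0,0,0,0.66]]]' 20
```

```text
time: 15.32
tool_pos: [481.8, 25.7, -1.3]
tcp_rot: [180.0, -0.0, 2.1]
ft_force: [0.0, 0.1, -0.9]
finger_gap: 64.0
time: 15.95
tool_pos: [483.0, 25.8, -2.1]
tcp_rot: [180.0, -0.2, 2.1]
ft_force: [-0.9, -0.7, 6.7]
finger_gap: 56.3
```

```bash
python3 -m jog '[[[0,0,-0.1,0,0,0,0.66],[0,0,-0.3,0,0,0,0.66],[0,0,-0.5,0,0,0,0.66],[0,0,-0.5,0,0,0,0.66],[0,0,-0.5,0,0,0,0.66],[0,0,-0.5,0,0,0,0.66],[0,0,-0.3,0,0,0,0.66],[0,0,0,0,0,0,0.66],[0,0,0,0,0,0,0.66]]]' 20
python3 - <<'E'
from h import *
s=telemetry.sense();print(s["ft_force"],s["wrist_torque"])
p,d=snapshot("scene");cv2.imwrite("pics/scene5.png",cv2.resize(p[150:290,160:400,::-1],None,fx=3,fy=3))
E
```

```text
time: 17.08
tool_pos: [480.9, 25.9, 130.5]
tcp_rot: [180.0, 0.1, 2.1]
ft_force: [-0.7, 0.5, -0.8]
finger_gap: 56.2
[-0.6945008   0.51740041 -0.75227336] [-0.00424536  0.07076852 -0.01212095]
```

View pics/scene5.png

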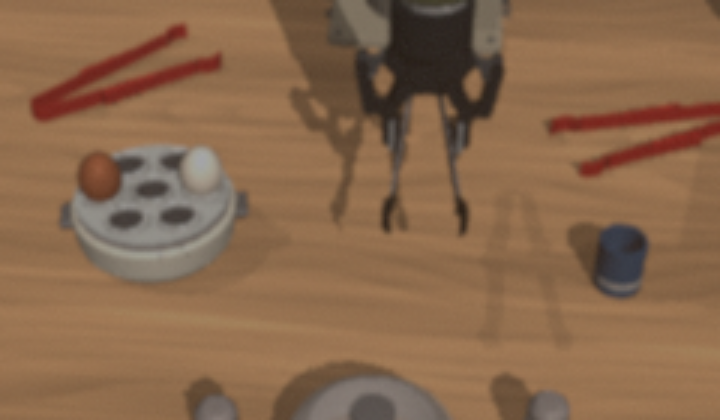

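The tongs are held level, with scoops at crop (388,215) and (462,215). The cup stands at (620,262). I'll locate the mouth relative to the TCP, and measure the cup in the scene view.

```bash
cat > m.py <<'E'
from h import *
def cloud(n):
    p,d=snapshot(n);c=camera_params(n);uu,vv=np.meshgrid(np.arange(560),np.arange(420))
    x=np.c_[uu.ravel(),vv.ravel(),np.ones(uu.size)]@np.linalg.inv(c["K"]).T*d.reshape(-1,1)
    W=(x@c["extrinsics"][:3,:3].T+c["extrinsics"][:3,3]).reshape(420,560,3);W[d==0]=np.nan
    return p,W
E
python3 - <<'E'
from m import *
t=telemetry.sense()["tool_pos"]
for n in("scene","top"):
    p,W=cloud(n)
    m=(abs(W[...,2]-t[2]-12)<25)&(W[...,0]>t[0]+70)&(W[...,0]<t[0]+140)&(abs(W[...,1]-t[1])<70)
    q=W[m];print(n,len(q))
    if len(q)<4: continue
    L=q[q[:,1]>t[1]];Rr=q[q[:,1]<=t[1]]
    for k in(L,Rr): print(" scoop x",np.percentile(k[:,0],[2,50,98]).round(1),"y",np.percentile(k[:,1],[2,50,98]).round(1),"z",np.percentile(k[:,2],[2,50,98]).round(1))
    h,s,v=hsv(p)
    if n=="scene":
        m=(W[...,2]>50)&(W[...,2]<66)&(W[...,1]>190)&(W[...,1]<290)&(W[...,0]>450)&(W[...,0]<560);k=W[m]
        print("cup rim",len(k),k.min(0).round(1),k.max(0).round(1),cv2.minEnclosingCircle(k[:,:2].astype(np.float32)))
        m=(W[...,2]>90)&(W[...,2]<118)&(W[...,1]>-330)&(W[...,1]<-250)&(W[...,0]>440)&(W[...,0]<540);k=W[m]
        print("brown",len(k),k.min(0).round(1),k.max(0).round(1)); top=k[k[:,2]>106];print(top.mean(0))
    else:
        m=(W[...,2]>53)&(W[...,2]<66)&(W[...,1]>190)&(W[...,1]<290)&(W[...,0]>450)&(W[...,0]<560);k=W[m]
        print("cup rim top",len(k),k.min(0).round(1) if len(k) else 0,k.max(0).round(1) if len(k) else 0)
E
```

```text
scene 101
 scoop x [561.1 581.  603.5] y [58.1 62.7 67.9] z [131.1 145.7 152.3]
 scoop x [554.9 582.4 608.7] y [-7.1 -1.1  2.6] z [130.2 145.4 152.1]
cup rim 91 [481.6 201.6  50.1] [536.4 246.   60. ] ((508.99395751953125, 221.3589324951172), 27.63251304626465)
brown 113 [ 481.2 -312.4   90.2] [ 515.9 -273.   111.1]
[ 497.56352437 -294.3798493   108.47559257]
top 0
```

The offsets are consistent: the mouth is about 107 mm ahead of the TCP and 11 mm above it. The egg is at (491, -291.5). Moving over it.

```bash
python3 -m jog '[[[-0.1,0.25,0,0,0,0,0.66],[-0.2,0.5,0,0,0,0,0.66],[-0.2,0.6,0,0,0,0,0.66],[-0.2,0.65,0,0,0,0,0.66],[-0.2,0.65,0,0,0,0,0.66],[-0.2,0.65,0,0,0,0,0.66],[-0.2,0.65,0,0,0,0,0.66],[-0.2,0.65,0,0,0,0,0.66],[-0.2,0.6,0,0,0,0,0.66],[-0.2,0.5,0,0,0,0,0.66],[-0.2,0.4,0,0,0,0,0.66],[-0.09,0.26,0,0,0,0,0.66]]]' 20
python3 -m jog '[[[0,0,0,0,0,0,0.66],[0,0,0,0,0,0,0.66]]]' 20
python3 - <<'E'
from m import *
t=telemetry.sense()["tool_pos"]
for n in("scene","top"):
    p,W=cloud(n)
    m=(abs(W[...,2]-t[2]-12)<14)&(W[...,0]>t[0]+80)&(W[...,0]<t[0]+140)&(abs(W[...,1]-t[1])<70)
    q=W[m];print(n,len(q))
    if len(q)<4: continue
    L=q[q[:,1]>t[1]];Rr=q[q[:,1]<=t[1]]
    for k in(L,Rr): print(" scoop x",np.percentile(k[:,0],[2,50,98]).round(1),"y",np.percentile(k[:,1],[2,50,98]).round(1),"z",np.percentile(k[:,2],[2,50,98]).round(1))
    m=(W[...,2]>53)&(W[...,2]<66)&(W[...,1]>190)&(W[...,1]<270)&(W[...,0]>470)&(W[...,0]<545);k=W[m]
    print("cup rim",len(k),np.percentile(k,[3,50,97],axis=0).round(1).tolist(),cv2.minEnclosingCircle(k[:,:2].astype(np.float32)))
    for nm,y in(("brown",-292),("white",-193)):
        m=(W[...,2]>90)&(W[...,2]<114)&(abs(W[...,1]-y)<27)&(abs(W[...,0]-485)<35);k=W[m];print(nm,len(k),k.min(0).round(1),k.max(0).round(1))
    if n=="top": cv2.imwrite("pics/top6.png",cv2.resize(p[130:280,300:460,::-1],None,fx=4,fy=4))
go([384,-296,71],frame(-87.6,0))
E
```

```text
time: 18.73
tool_pos: [382.8, -297.2, 131.2]
tcp_rot: [-180.0, 0.0, 2.1]
ft_force: [0.5, 0.5, -1.5]
finger_gap: 56.1
time: 18.98
tool_pos: [384.0, -295.5, 131.4]
tcp_rot: [-180.0, -0.0, 2.1]
ft_force: [0.3, 0.4, -0.3]
finger_gap: 56.4
scene 93
 scoop x [465.5 498.2 507.5] y [-264.2 -256.5 -252.3] z [133.1 144.4 152.9]
 scoop x [468.2 486.1 512. ] y [-327.5 -323.1 -318.7] z [131.2 144.8 152.2]
cup rim 70 [[486.5, 202.1, 53.1], [516.4, 224.2, 56.2], [532.9, 245.5, 59.6]] ((509.62353515625, 224.92953491210938), 25.388900756835938)
brown 114 [ 481.1 -312.    90. ] [ 514.3 -273.6  112.1]
white 109 [ 464.  -214.1   90.1] [ 497.7 -176.   110.6]
top 181
 scoop x [465.4 483.5 504.2] y [-261.4 -254.6 -251. ] z [134.5 146.3 155. ]
 scoop x [464.9 487.6 506.9] y [-326.7 -322.  -318.3] z [133.8 146.6 154.2]
cup rim 110 [[484.4, 202.5, 53.4], [507.3, 224.6, 56.9], [528.7, 246.5, 60.1]] ((507.1185302734375, 225.11366271972656), 23.95842933654785)
brown 226 [ 471.5 -310.9   90.6] [ 511.4 -274.4  112.3]
white 255 [ 451.7 -214.7   90.2] [ 490.  -174.   112.5]
t 19.07 tcp [ 384.2 -295.3  131.5] rpy [-180.    -0.     2.2] j [-44.  -7. 110.   0.  77.  44.] F [ 0.4  0.2 -0.9] gap 56.1
shift/50 [-0.006  0.013  1.209]
turn [-0.     -0.0001 -0.0006]
```

View pics/top6.png

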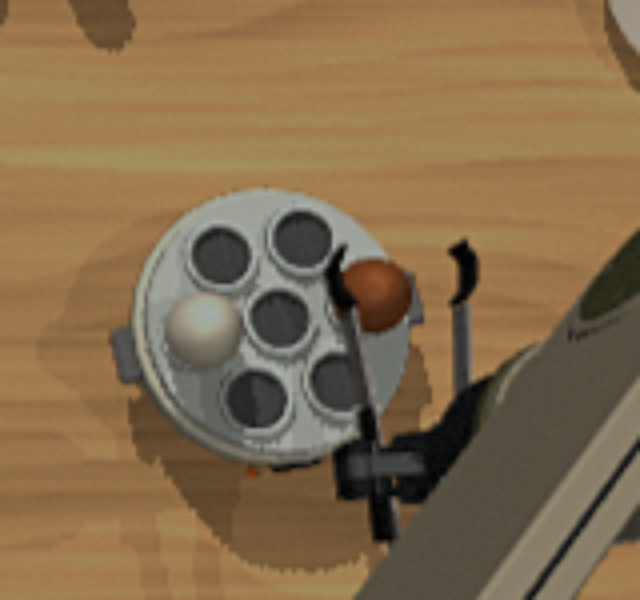

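Scoops at crop (340,280) and (463,272), the brown egg at (377,295) below. The gap's middle is about 2.5 mm left of the egg, so I'll correct that while lowering. The cup centre is (507, 224.5).

```bash
python3 -m jog '[[[0.03,0.05,0.1,0,0,0,0.66],[0,0,0.25,0,0,0,0.66],[0,0,0.3,0,0,0,0.66],[0,0,0.25,0,0,0,0.66],[0,0,0.15,0,0,0,0.66],[0,0,0.1,0,0,0,0.66],[0,0,0.05,0,0,0,0.66],[0,0,0,0,0,0,0.66],[0,0,0,0,0,0,0.66]]]' 20
python3 -m jog '[[[0,0,0,0,0,0,0.62],[0,0,0,0,0,0,0.6],[0,0,0,0,0,0,0.58],[0,0,0,0,0,0,0.56],[0,0,0,0,0,0,0.56]]]' 20
python3 - <<'E'
from m import *
t=telemetry.sense()["tool_pos"]
p,W=cloud("top")
m=(abs(W[...,2]-t[2]-12)<14)&(W[...,0]>t[0]+80)&(W[...,0]<t[0]+140)&(abs(W[...,1]-t[1])<70)&(p.max(2)<70)
q=W[m];L=q[q[:,1]>t[1]];Rr=q[q[:,1]<=t[1]]
for k in(L,Rr): print(len(k)," scoop x",np.percentile(k[:,0],[2,50,98]).round(1),"y",np.percentile(k[:,1],[2,50,98]).round(1),"z",np.percentile(k[:,2],[2,50,98]).round(1))
cv2.imwrite("pics/top7.png",cv2.resize(p[160:250,330:430,::-1],None,fx=6,fy=6))
E
```

```text
time: 20.2
tool_pos: [385.8, -298.7, 71.9]
tcp_rot: [180.0, -0.1, 2.1]
ft_force: [-0.1, 0.2, -1.6]
finger_gap: 56.2
time: 20.82
tool_pos: [385.6, -298.5, 71.5]
tcp_rot: [180.0, -0.0, 2.1]
ft_force: [0.2, -0.1, -0.5]
finger_gap: 47.9
110  scoop x [468.2 479.6 505. ] y [-296.4 -270.3 -263.2] z [71.7 85.5 96. ]
61  scoop x [467.9 485.9 506.8] y [-320.1 -316.  -302.9] z [73.2 87.  93. ]
```

View pics/top7.png

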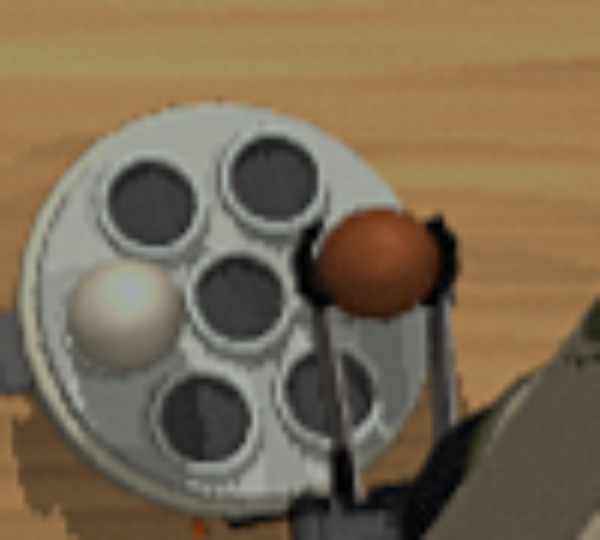

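The egg (375,262) sits midway between the scoops at (312,262) and (442,258). Squeezing gently, then a slow lift.

```bash
python3 -m jog '[[[0,0,0,0,0,0,0.54],[0,0,0,0,0,0,0.52],[0,0,0,0,0,0,0.5],[0,0,0,0,0,0,0.48],[0,0,0,0,0,0,0.45],[0,0,0,0,0,0,0.45],[0,0,0,0,0,0,0.45],[0,0,0,0,0,0,0.45]]]' 25
python3 -m jog '[[[0,0,-0.05,0,0,0,0.45],[0,0,-0.1,0,0,0,0.45],[0,0,-0.15,0,0,0,0.45],[0,0,-0.2,0,0,0,0.45],[0,0,-0.2,0,0,0,0.45],[0,0,-0.2,0,0,0,0.45],[0,0,-0.25,0,0,0,0.45],[0,0,-0.25,0,0,0,0.45],[0,0,-0.25,0,0,0,0.45],[0,0,-0.2,0,0,0,0.45],[0,0,-0.1,0,0,0,0.45],[0,0,0,0,0,0,0.45]]]' 25
python3 - <<'E'
from m import *
p,W=cloud("scene");cv2.imwrite("pics/scene8.png",cv2.resize(p[120:260,150:350,::-1],None,fx=4,fy=4))
for nm,y in(("brown",-292),("white",-193)):
    m=(W[...,2]>70)&(abs(W[...,1]-y)<27)&(abs(W[...,0]-495)<35)&((p[...,0]>1.5*p[...,2]) if nm=="brown" else True);k=W[m];print(nm,len(k),np.percentile(k,[2,98],axis=0).round(1).tolist())
go([507-106,224.5-3,105],frame(-87.6,0))
E
```

```text
time: 21.88
tool_pos: [385.5, -298.5, 71.5]
tcp_rot: [180.0, -0.0, 2.1]
ft_force: [-2.5, -1.7, -0.8]
finger_gap: 44.1
time: 23.38
tool_pos: [385.7, -298.6, 169.3]
tcp_rot: [180.0, -0.0, 2.1]
ft_force: [0.0, 0.2, -1.6]
finger_gap: 44.1
brown 275 [[482.7, -316.6, 158.9], [516.4, -268.5, 204.8]]
white 182 [[469.2, -213.2, 71.2], [497.1, -176.0, 110.2]]
t 23.43 tcp [ 385.5 -298.4  168.8] rpy [-180.    -0.     2.1] j [-44.  -8. 107.   0.  81.  44.] F [ 0.3 -0.3 -1.9] gap 43.7
shift/50 [  0.698 -10.379   1.277]
turn [-0.     -0.     -0.0007]
```

View pics/scene8.png

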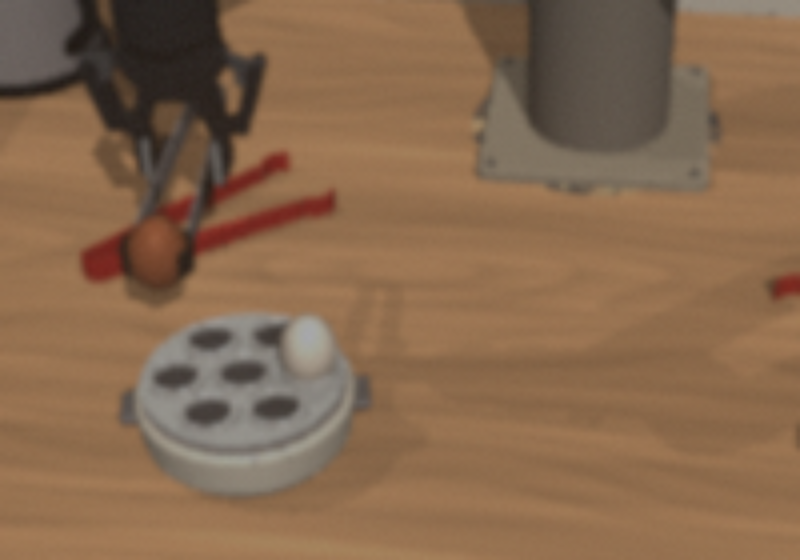

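The egg is held at (157,252) between the scoops, and the white egg is still in place at (307,347). Carrying it across smoothly.

```bash
python3 -m jog '[[[0.03,-0.1,0,0,0,0,0.45],[0.03,-0.2,0,0,0,0,0.45],[0.03,-0.3,0,0,0,0,0.45],[0.03,-0.4,0,0,0,0,0.45],[0.03,-0.5,0,0,0,0,0.45],[0.03,-0.55,0,0,0,0,0.45],[0.03,-0.55,0,0,0,0,0.45],[0.03,-0.55,0,0,0,0,0.45],[0.03,-0.55,0,0,0,0,0.45],[0.03,-0.55,0,0,0,0,0.45],[0.03,-0.55,0,0,0,0,0.45],[0.03,-0.55,0,0,0,0,0.45]]]' 25
python3 -m jog '[[[0.03,-0.55,0,0,0,0,0.45],[0.03,-0.55,0,0,0,0,0.45],[0.03,-0.55,0,0,0,0,0.45],[0.03,-0.55,0,0,0,0,0.45],[0.03,-0.55,0,0,0,0,0.45],[0.03,-0.55,0,0,0,0,0.45],[0.03,-0.5,0,0,0,0,0.45],[0.03,-0.45,0,0,0,0,0.45],[0.03,-0.35,0,0,0,0,0.45],[0.03,-0.2,0,0,0,0,0.45],[0,-0.15,0,0,0,0,0.45],[0,0,0,0,0,0,0.45]]]' 25
python3 -m jog '[[[0,0,0.1,0,0,0,0.45],[0,0,0.2,0,0,0,0.45],[0,0,0.2,0,0,0,0.45],[0,0,0.2,0,0,0,0.45],[0,0,0.1,0,0,0,0.45],[0,0,0,0,0,0,0.45],[0,0,0,0,0,0,0.45]]]' 25
cat > c.py <<'E'
from m import *
for n in("scene","top"):
    p,W=cloud(n);red=(p[...,0]>1.4*p[...,2])&(p[...,0]<230)
    hh,ss,vv=hsv(p)
    m=(W[...,2]>85)&(abs(W[...,1]-224)<45)&(abs(W[...,0]-507)<50)&(hh<14)&(ss>100);k=W[m];print(n,"egg",len(k),np.percentile(k,[2,50,98],axis=0).round(1).tolist())
    m=(W[...,2]>50)&(W[...,2]<66)&(abs(W[...,1]-224)<40)&(abs(W[...,0]-507)<40)&(hh>95)&(hh<125);k=W[m]
    if len(k): print(n,"cup rim",len(k),np.percentile(k,[2,50,98],axis=0).round(1).tolist())
go([401,218.5,108],frame(-87.6,0))
E
python3 c.py
```

```text
time: 24.92
tool_pos: [393.0, -28.6, 169.0]
tcp_rot: [180.0, -0.0, 2.2]
ft_force: [1.0, 0.3, -1.5]
finger_gap: 44.4
time: 26.42
tool_pos: [399.2, 217.5, 168.9]
tcp_rot: [180.0, -0.0, 2.1]
ft_force: [-0.1, -0.4, -1.7]
finger_gap: 44.1
time: 27.3
tool_pos: [399.6, 217.5, 129.3]
tcp_rot: [180.0, -0.0, 2.1]
ft_force: [0.0, 0.2, -2.6]
finger_gap: 43.4
scene egg 265 [[475.2, 199.3, 120.2], [521.6, 219.5, 146.4], [531.5, 242.9, 165.8]]
scene cup rim 51 [[489.2, 204.7, 50.4], [527.3, 221.8, 54.6], [532.7, 242.0, 59.1]]
top egg 348 [[486.1, 202.5, 135.6], [502.0, 218.2, 158.0], [521.4, 240.4, 167.0]]
top cup rim 63 [[484.6, 201.7, 51.8], [495.5, 210.6, 57.2], [524.0, 245.2, 60.0]]
t 27.4 tcp [399.7 217.6 129.4] rpy [-1.8e+02 -1.0e-01  2.1e+00] j [ 22. -11. 115.  -0.  77. 110.] F [-1.2  0.2 -1.6] gap 43.8
shift/50 [ 0.027 -0.018  0.428]
turn [-0.     -0.0002 -0.0007]
```

```bash
python3 -m jog '[[[0.02,-0.025,0.1,0,0,0,0.45],[0.025,-0.025,0.15,0,0,0,0.45],[0,0,0.13,0,0,0,0.45],[0,0,0.05,0,0,0,0.45],[0,0,0,0,0,0,0.45],[0,0,0,0,0,0,0.45],[0,0,0,0,0,0,0.45],[0,0,0,0,0,0,0.45]]]' 25
python3 c.py
python3 - <<'E'
from h import *
a=snapshot("scene")[0][150:290,290:440];b=snapshot("top")[0][140:280,100:250]
f=lambda x:cv2.resize(x[...,::-1],(400,400))
cv2.imwrite("pics/fin.png",np.hstack([f(a),f(b)]))
E
```

```text
time: 28.4
tool_pos: [401.6, 220.0, 107.6]
tcp_rot: [180.0, -0.0, 2.1]
ft_force: [0.5, 0.6, -1.7]
finger_gap: 44.0
scene egg 249 [[495.1, 202.4, 97.5], [524.0, 221.9, 125.3], [532.3, 245.6, 143.9]]
scene cup rim 52 [[486.5, 204.8, 50.1], [526.4, 224.6, 55.2], [534.4, 241.3, 58.7]]
top egg 324 [[488.4, 205.1, 112.2], [504.0, 220.7, 136.0], [523.0, 241.8, 145.5]]
top cup rim 63 [[484.1, 201.4, 51.3], [495.2, 209.4, 57.4], [522.8, 243.4, 59.9]]
t 28.5 tcp [401.6 220.  107.5] rpy [180.   -0.    2.1] j [ 22. -10. 115.  -0.  74. 110.] F [-0.2 -1.2 -2.2] gap 44.3
shift/50 [-0.013  0.03  -0.009]
turn [ 0.     -0.0001 -0.0007]
```

View pics/fin.png

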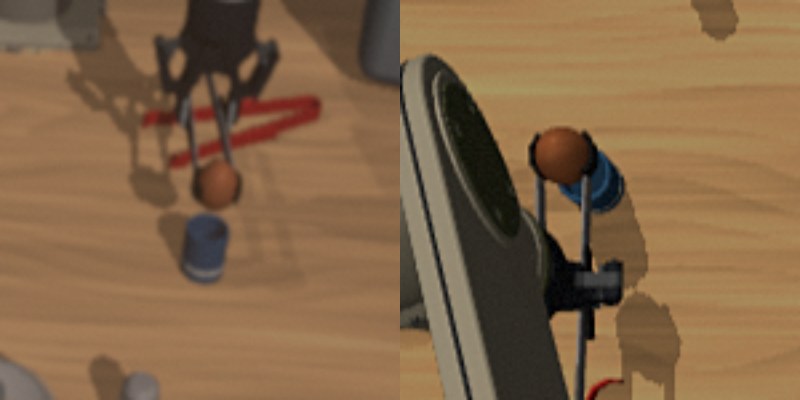

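The egg is held at left-panel (217,185), above and clear of the upright cup at (206,248). Egg centre is about (506, 224) against a cup centre of about (506.5, 224). Handing in.

```bash
python3 -c "
from bench import job
print(job.hand_in())"
```

```text
the job is handed in; nothing more can be done
None
```

The job is handed in: the blue egg cup stands upright and released on the counter, and the tongs hold the brown egg still above it.

- **Position:** the last check put the egg about 1–2 mm off the cup's centre, within the calibration error. Its underside is about 30 mm above the cup's mouth.
- **Grip:** the tongs' grips were at 44 mm, as expected on an egg, with the gripper set to 25 N. I did not check the shell itself for cracks.
- **Time and forces:** it took 28.5 s of the 67 s allowed, and the highest wrist reading at the end of any move was about 7 N.
- **Other items:** the white egg was still in its seat when last measured, after the brown egg was lifted out. The salt, pepper and lid were never approached, but I did not re-measure them.
- **Disagreement:** the arm partly hid the cup in the last top view, and that partial rim reading sat 2–3 mm off. For the cup's centre I used the clear view taken before the carry.

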